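# Release the pawl and index the nest table back

### The job

The red nest on the round index table has gone past its yellow marker stud. Swing the green pawl lever out so that the table can run backward, turn the table back (clockwise seen from above) until the red nest's tongue points at the yellow stud and the table has clicked in there, and only then swing the pawl lever fully in again to lock it. Do not bump the inspection camera that hangs over the lever, leave the bottle, the jar and the reel where they stand, and let go of everything at the end.

Things in the scene. Friction and masses are not known exactly. Their poses are not given: they have to be found in the camera images.
- stage: Fixed steel base plate, 12 mm thick, on the work surface; place and yaw differ each time. Origin: on the index table's vertical axis at work surface height; z up; -x side faces the robot. It spans x -160 to 190, y -220 to 170 mm and carries the table, the pawl on its -y side, and a spring-roller block 50 mm square, 28 mm high, at (0, 145).
- dial (a joint): Angle (rad) of the index table, growing counter-clockwise from above (forward). Starts at 1.571; stops at -1.05 and 2.6. Clicks in every 45 degrees (multiples of 0.785): the detent pulls in from 15 degrees away and takes about 4 N at a post to leave. With the pawl in it turns forward, not backward.
- dial_axis (a point): Axis of the index table, on top of its hub (radius 22 mm, 68 mm high). The table: aluminium disc, radius 106 mm, top 56 mm above the work surface, over a brass ratchet wheel of radius 121 mm (30 to 44 mm high). On it, 90 degrees apart, are four nests 42 x 44 mm, top 68 mm high, 77 mm from the axis, one red, three blue; midway between them four posts.
- post_a (a point): Centre of the top of a black upright post on the table, to turn it by: 12 mm diameter, 38 mm tall, top 94 mm above the work surface, 90 mm from the axis. Take it by its upper 20 mm, above the nests. This one lies 45 degrees counter-clockwise of the red nest.
- post_b (a point): Top of the next post, 90 degrees counter-clockwise of post_a; same size.
- post_c (a point): Top of the post opposite post_a; same size.
- post_d (a point): Top of the post 45 degrees clockwise of the red nest; same size.
- red_tip (a point): Tip of the red tongue that points outward from the red nest, 120 mm from the table's axis, 62 mm high.
- marker: Yellow upright stud on the base plate, 18 mm diameter, top 50 mm above the work surface, 145 mm from the table's axis; origin at the centre of its foot. It stands at one of three places on the robot's side, 45, 90 or 135 degrees clockwise of the red nest's start; plain steel studs fill the other two. Red tongue pointing at it: red_tip is 25 mm from its axis.
- pawl (a joint): Angle (rad) of the green pawl lever about its vertical pivot: 0 fully in (nose in the ratchet wheel), 0.46 fully out, growing clockwise from above, the pin swinging outward, away from the table. An over-centre spring snaps it over at about 0.26 and holds it at either end; it takes about 3 N at the pin.
- pawl_pin (a point): Centre of the top of the upright green pin at the end of the pawl lever: 12 mm diameter, 80 mm tall, its top 124 mm above the work surface, 100 mm from the pivot. Between in and out it moves about 45 mm, mainly along the stage's -y, at about 70 to 74 mm along the stage's x.
- pawl_pivot (a point): Centre of the top of the pawl's pivot, 46 mm above the work surface.
- camera: Fixed black camera on a column; origin and axes as the stage's. Housing: x 88 to 183, y -220 to -85, z 150 to 204 mm, a smaller box on it up to 234; column 45 x 50 at (160, -195). Its near face is 14 mm beyond the pawl pin, so a gripper pointing straight down at the pin would hit it; one leaning back about 40 degrees to the stage's -x clears it.
- bottle: Loose white bottle with a blue cap, 42 mm diameter, 105 mm tall, standing beside the base plate; origin at the centre of its underside. Bystander.
- jar: Loose amber jar with a black cap, 48 mm diameter, 62 mm tall, beside the base plate; origin at the centre of its underside. Bystander.
- reel: Loose orange tape reel with white flanges lying flat, 54 mm diameter, 28 mm tall, beside the base plate; origin at the centre of its underside. Bystander.

How it is judged:
On the way, in this order (a step that is already met when the one before it is completed fails the run):
1. the pawl lever is swung out (value of joint pawl above 0.36 rad), for 0.2 s.
2. with the pawl still out, the red tongue is brought back to the yellow stud (horizontal distance between red_tip and marker below 0.0275 m and value of joint pawl above 0.36 rad), for 0.3 s.
At the end, for the whole second after the job is handed in: The red tongue points at the yellow stud (its tip within 27.5 mm of the stud's axis horizontally, which is within 5 degrees), the table is at rest and the pawl lever is back in (pawl below 0.06 rad) (horizontal distance between red_tip and marker below 0.0275 m and value of joint pawl below 0.06 rad and velocity of joint dial between -0.05 and 0.05 rad/s); the robot touches nothing.
It fails at once if the inspection camera is bumped (over 3 N) (contact force between any of the arm, the fingers and camera above 3 N).
It fails at once if the bottle, jar or reel is shifted by more than 20 mm (distance of any of bottle, jar, reel from where it was at the start of the episode above 0.02 m).
It also fails if it takes over 69 s, if anything falls off the work surface, if the arm or the gripper's body presses on something with over 40 N, if the wrist force passes 120 N, or if a joint passes its speed limit or range.

### The arm

A 6-joint arm with a two-finger parallel gripper is mounted at the origin on the work surface. World frame = base frame: x ahead of the robot, y to its left, z up, the work surface at z = 0. Lengths are in m, angles in rad, forces in N, time in s.
With the tool pointing down it reaches from about 0.35 to 0.85 m from the base axis. Payload 8.1 kg.
Tool frame: the origin (TCP) lies where the fingers leave the gripper's body, on its centre line; the fingertips stand 84 mm ahead of it and the grasp point (between the pads) lies 65 mm ahead of it; z points along the fingers, y is the line along which they close (so a half turn about z gives the same grasp; the last joint's range is limited). The gripper opens to 93 mm and grips with 3 to 60 N. Pads are 15 mm wide; open, the fingers measure 128 mm over their backs; the gripper's body (75 mm by 188 mm) begins 65 mm behind the grasp point.
Start: joints at [1.181, 0.13, 1.488, -0, 1.523, -0.085], TCP at [0.18, 0.572, 0.303] pointing down, gripper open.
Joint ranges: [-2.96, 2.96], [-0.89, 2.26], [0.02, 2.5], [-1.34, 4.48], [0, 2.73], [-2.66, 2.66]. Speed limits (rad/s): [2.39, 2.39, 2.79, 3.14, 3.14, 3.14].

### API

Orientations are given as a rotation vector (axis times angle).
In Python, from plant import robot gives the robot as it stands.
- The arm moves only by the shell command python3 -m jog 'ROWS' [FORCE]. ROWS is text: rows parted by semicolons, each of 5 numbers parted by spaces: the opening, from 0 (shut) to 1 (fully open), then the shift along the tool's x, y, z in m, then the turn about the tool's z in degrees. A call has 1 to 10 rows; each row shifts and turns the commanded pose from where the row before left it, along the tool's axes as they then stand; what a row does not reach is not made up. A row lasts 1/12 s, in which the tool goes at most 41.7 mm and 7.16 degrees, less where a joint would pass 70% of its speed; a pose out of reach is approached as far as the arm can. A call with a gripper value outside its range is refused whole. The fingers move at their own pace and stop on an object; FORCE is the grip in N (left out, the last holds). Time passes only in rows, so rows that do not move let the fingers close. It gives the time, the measured TCP pose, the force, the opening and the grip force at its end, in the units of the state.
- robot.read_state(): the state, without advancing time (a new reading comes with each control period).
- robot.read_camera(name): name is "side" or "top" or "wrist"; returns a dict with "color" (480x640x3 uint8, red, green, blue), "intrinsics" (3x3 intrinsics, pixels), "k1" (the pictures are not rectified: a ray, as slopes to the right and down, at radius r is drawn at 1 + k1 r^2 times it, then the intrinsics apply), "pose" (4x4, takes a point from camera to world coordinates); the wrist camera has in their place "tool_from_camera" (4x4, takes a point from camera to tool coordinates, whose origin is the TCP and whose axes are the flange's). Camera axes: x right, y down, z forward; pixel columns grow to the right and rows downward; lengths in m; the calibration is good to about 2 mm. A picture is of the moment at which its call begins: read the wrist's pose just before it. There is no depth.
- robot.close_job(): hands the job in; it is judged then, once.
The state is a dict: "t": time; "q": joint angles; "dq": joint speeds; "joint_torque": joint torques, N m; "tool_pos": TCP position; "orientation": TCP orientation; "force": force on the tool from outside, world axes, zero at the start; "wrist_torque": the same for the moment, N m; "opening": finger opening in m; "gripper_force": force on a finger pad.
Only numpy, scipy, OpenCV 4.12 (cv2) and the standard library are available. Lean on these libraries where they do the work, as an engineer would, in place of code of your own. Each camera call takes 0.05 s, during which the arm holds its last target. There are 200 camera calls.

## Working session

There is one attempt and no reset: what is moved stays moved. The work goes in short steps, Python scripts to look and compute and a shell command to move; the robot and the scene stay as the last step left them, time stands still between calls to the robot, and variables do not carry over. Pictures are saved under pics/ and viewed, at most 10 in all, crops included, and the job is handed in when it is done.

```bash
ls; mkdir -p pics; python3 - <<'E'
from plant import robot
import cv2
s=robot.read_state();print({k:s[k] for k in('t','tool_pos','orientation','opening')})
for n in("top","side"):
    c=robot.read_camera(n);cv2.imwrite(f"pics/{n}0.png",c["color"][:,:,::-1]);print(n,c["intrinsics"],c["k1"],c["pose"])
c=robot.read_camera("wrist");print(c["tool_from_camera"],c["intrinsics"],c["k1"]);cv2.imwrite("pics/wrist0.png",c["color"][:,:,::-1])
E
```

```text
pics
{'t': 0.0, 'tool_pos': array([0.17989784, 0.57196108, 0.30171134]), 'orientation': array([-4.76898248e-01, -3.10476722e+00,  2.76147597e-03]), 'opening': 0.09285424306374251}
top [[561.40460888   0.         324.21395489]
 [  0.         561.40460888 235.11342074]
 [  0.           0.           1.        ]] -0.04432576372029203 [[ 0.00774853 -0.993397    0.11446558  0.46345729]
 [-0.99979853 -0.00557664  0.01928226  0.01491154]
 [-0.01851661 -0.11459193 -0.99324006  1.05688851]
 [ 0.          0.          0.          1.        ]]
side [[520.60139833   0.         317.63061523]
 [  0.         520.60139833 238.64434   ]
 [  0.           0.           1.        ]] 0.045866258352974025 [[-0.95628495 -0.19614031  0.21690566  0.39485986]
 [-0.29239906  0.65317263 -0.6984757   0.58151296]
 [-0.00467759 -0.73136482 -0.6819704   0.65283048]
 [ 0.          0.          0.          1.        ]]
[[-7.71872064e-04 -9.63640449e-01 -2.67201215e-01  7.45398769e-02]
 [ 9.99999649e-01 -8.31257996e-04  1.09138859e-04  2.54684380e-04]
 [-3.27283766e-04 -2.67201037e-01  9.63640752e-01 -8.21687167e-02]
 [ 0.00000000e+00  0.00000000e+00  0.00000000e+00  1.00000000e+00]] [[377.36864037   0.         317.75024151]
 [  0.         377.36864037 244.57947929]
 [  0.           0.           1.        ]] -0.07362793476197994
```

View pics/top0.png

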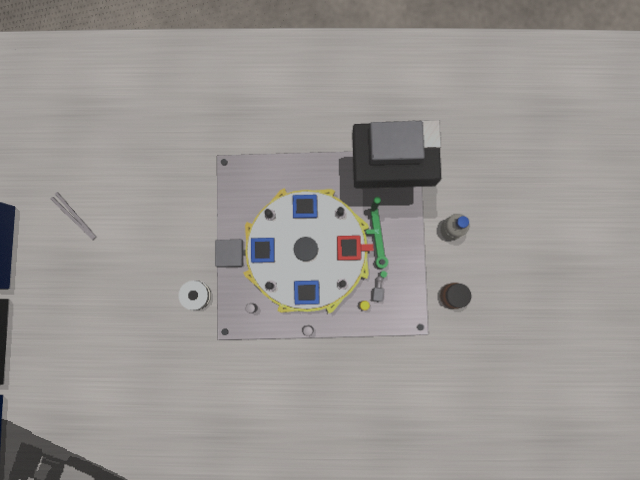

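View pics/side0.png

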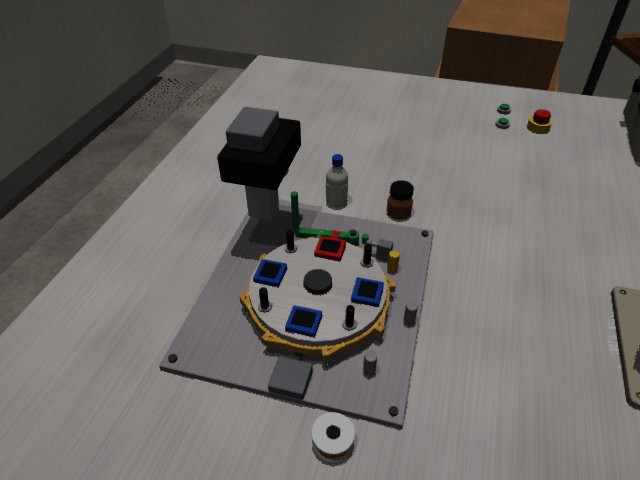

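The top view (x up, y left) shows the hub at (306,249) and the red nest to its right at (349,248). The yellow stud is at (365,306), 45° clockwise of red. The green pin's top is at (377,201), just short of the camera housing, and the pivot is at (381,263). The side view agrees, with the pin standing beside the camera.

```bash
cat > h.py <<'E'
import numpy as np,cv2
from scipy.spatial.transform import Rotation as R
from plant import robot
def pose(c,s=None):
    if "pose" in c: return c["pose"]
    T=np.eye(4);T[:3,:3]=R.from_rotvec(s["orientation"]).as_matrix();T[:3,3]=s["tool_pos"];return T@c["tool_from_camera"]
def ray(c,P,uv):
    K=c["intrinsics"];n=cv2.undistortPoints(np.array([[uv]],float),K,np.array([c["k1"],0,0,0,0.]))[0,0]
    return P[:3,3],P[:3,:3]@np.r_[n,1]
def world(c,P,uv,z):
    o,d=ray(c,P,uv);return o+d*(z-o[2])/d[2]
def proj(c,P,X):
    X=np.atleast_2d(X);Q=np.linalg.inv(P);return cv2.projectPoints(X.astype(float),cv2.Rodrigues(Q[:3,:3])[0],Q[:3,3],c["intrinsics"],np.array([c["k1"],0,0,0,0.]))[0][:,0]
E
python3 - <<'E'
from h import *
np.set_printoptions(precision=4,suppress=True)
c=robot.read_camera("top");P=pose(c)
p=dict(hub=(306,249,.068),stud=(365,306,.05),s2=(308,331,.05),s3=(251,308,.05),pin=(377,201,.124),piv=(381,263,.046),b1=(224,162,.012),b2=(225,332,.012),b3=(420,327,.012),red=(349,248,.068),pa=(340,212,.094),pd=(342,284,.094),pc=(270,286,.094),pb=(269,215,.094))
W={k:world(c,P,v[:2],v[2]) for k,v in p.items()}
ax=np.mean([W[k] for k in("pa","pb","pc","pd")],0)
for k,w in W.items():print(k,w,"rel",(w-W["hub"])[:2],np.hypot(*(w-W["hub"])[:2]),np.degrees(np.arctan2(*(w-W["hub"])[1::-1])))
print(ax)
i=c["color"][180:320,310:450];cv2.imwrite("pics/crop1.png",cv2.resize(i,(590,590),interpolation=cv2.INTER_CUBIC)[:,:,::-1])
E
```

```text
hub [0.5525 0.0662 0.068 ] rel [0. 0.] 0.0 0.0
stud [ 0.453  -0.0391  0.05  ] rel [-0.0995 -0.1053] 0.144870553294553 -133.40423802145648
s2 [0.4081 0.0619 0.05  ] rel [-0.1444 -0.0043] 0.14446713807450243 -178.3130795224196
s3 [0.4477 0.1642 0.05  ] rel [-0.1048  0.0981] 0.14351380836553046 136.89400359647726
pin [ 0.6293 -0.0554  0.124 ] rel [ 0.0767 -0.1215] 0.14373139475733507 -57.726555904734326
piv [ 0.53   -0.0681  0.046 ] rel [-0.0225 -0.1343] 0.1361251077544869 -99.51690407443249
b1 [0.7236 0.228  0.012 ] rel [0.1711 0.1619] 0.23554345942243063 43.41624137480283
b2 [0.4026 0.2172 0.012 ] rel [-0.1499  0.151 ] 0.21280276307618665 134.78399724728183
b3 [ 0.4149 -0.1422  0.012 ] rel [-0.1376 -0.2083] 0.24970365912864848 -123.44870237535434
red [ 0.5547 -0.0099  0.068 ] rel [ 0.0022 -0.076 ] 0.07607150337785148 -88.31612372814166
pa [0.6149 0.0065 0.094 ] rel [ 0.0624 -0.0596] 0.08632138042594242 -43.682925693848354
pd [0.4905 0.0025 0.094 ] rel [-0.062  -0.0636] 0.0888403261727236 -134.27677277096086
pc [0.4861 0.1258 0.094 ] rel [-0.0664  0.0597] 0.08924380746253902 138.03886361020133
pb [0.6091 0.1299 0.094 ] rel [0.0566 0.0637] 0.0851946859880172 48.39347598490644
[0.5502 0.0662 0.094 ]
```

View pics/crop1.png

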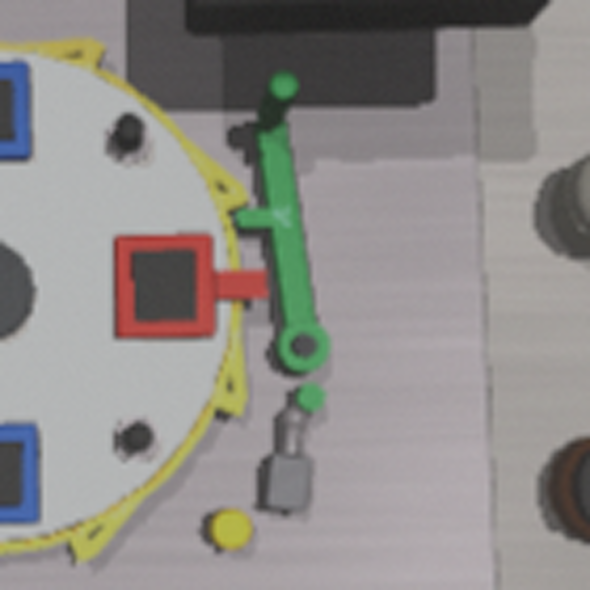

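The crop shows the lever running from the pivot (303,347) to the pin's top (285,85), with the nose at (255,217). A spring tail knob is at (311,398), and the gap to the wheel is narrow. The jog can't tilt the tool, so I'll move over there and take a close look.

```bash
python3 -m jog '1 0 0 0 -6.5;1 0 0 0 -6.5;1 0 0 0 -6.4;1 -0.016 -0.032 0 0;1 -0.016 -0.032 0 0;1 -0.016 -0.032 0 0;1 -0.016 -0.032 0 0;1 -0.016 -0.032 0 0;1 -0.016 -0.032 0 0;1 -0.016 -0.032 0 0' && python3 -m jog '1 -0.016 -0.032 0 0;1 -0.016 -0.032 0 0;1 -0.016 -0.032 0 0;1 -0.016 -0.032 0 0;1 -0.016 -0.032 0 0;1 -0.016 -0.032 0 0;1 -0.016 -0.032 0 0;1 -0.016 -0.032 0 0;1 -0.016 -0.032 0 0;1 -0.016 -0.032 0 0' && python3 -m jog '1 -0.016 -0.032 0 0;1 -0.016 -0.032 0 0;1 -0.016 -0.032 0 0;1 0 0 0 0;1 0 0 0 0'; python3 - <<'E'
from h import *
s=robot.read_state();print(s["q"],R.from_rotvec(s["orientation"]).as_matrix().round(4))
c=robot.read_camera("wrist");cv2.imwrite("pics/w1.png",c["color"][:,:,::-1])
E
```

```text
t: 1.03
tool_pos: [0.2999, 0.3507, 0.3026]
orientation: [-0.054, 3.141, -0.0]
force: [1.0, -0.0, 0.5]
opening: 0.0931
gripper_force: 0.0
t: 1.87
tool_pos: [0.4707, 0.0361, 0.3028]
orientation: [-0.053, 3.141, 0.0]
force: [0.0, 1.0, -0.2]
opening: 0.0928
gripper_force: 0.0
t: 2.28
tool_pos: [0.5217, -0.0581, 0.3021]
orientation: [0.048, -3.14, -0.0]
force: [0.1, -0.1, -0.2]
opening: 0.093
gripper_force: 0.0
[-2.08586277e-01 -7.20787301e-02  1.69579520e+00  7.18614839e-06
  1.51920874e+00 -1.81010221e+00] [[-9.995e-01 -3.070e-02 -1.300e-03]
 [-3.070e-02  9.995e-01  3.000e-04]
 [ 1.300e-03  3.000e-04 -1.000e+00]]
```

View pics/w1.png

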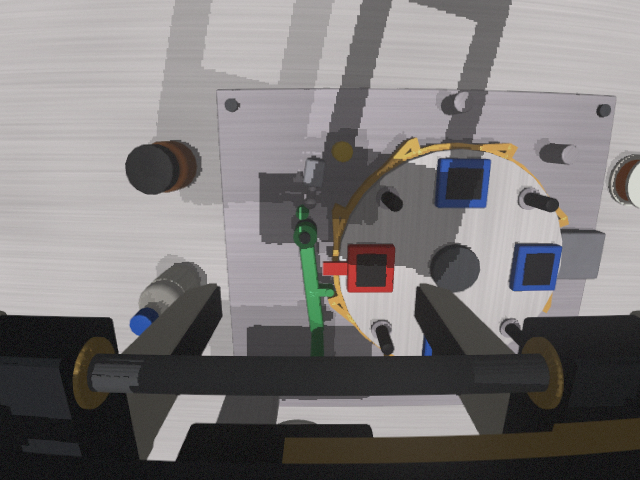

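The wrist view shows the tail knob at (302,212), the pivot at (305,233), the lever running down to (318,350), and nothing outside the tail. I'll triangulate the knob and compute the push.

```bash
cat >> h.py <<'E'
A=np.array([.551,.066]);YAW=np.radians(1.8)
def stage(w):
    d=np.asarray(w)[:2]-A;c,s=np.cos(YAW),np.sin(YAW);return np.array([c*d[0]+s*d[1],-s*d[0]+c*d[1]])
def tri(r1,r2):
    (o1,d1),(o2,d2)=r1,r2;M=np.c_[d1,-d2];k=np.linalg.lstsq(M,o2-o1,rcond=None)[0];a,b=o1+k[0]*d1,o2+k[1]*d2;return (a+b)/2,np.linalg.norm(a-b)
E
python3 - <<'E'
from h import *
np.set_printoptions(precision=4,suppress=True)
t=robot.read_camera("top");s=robot.read_state();w=robot.read_camera("wrist");Pt,Pw=pose(t),pose(w,s)
for n,a,b in [("knob",(383.8,274.4),(302,211)),("piv",(381.9,262.4),(305,232)),("stud",(364.8,305.5),(343,151)),("postd",(342,284),(392,202)),("hub",(306,249),(456,268))]:
    X,e=tri(ray(t,Pt,a),ray(w,Pw,b));print(n,X,e,"stage",stage(X))
i=w["color"][130:370,250:350];cv2.imwrite("pics/w1c.png",cv2.resize(i,(250,600),interpolation=cv2.INTER_CUBIC)[:,:,::-1])
E
```

```text
knob [ 0.5088 -0.0713  0.0508] 0.002750543114815873 stage [-0.0465 -0.136 ]
piv [ 0.5311 -0.0688  0.0387] 0.00327555155684722 stage [-0.0242 -0.1341]
stud [ 0.4541 -0.0375  0.0742] 1.4278814578266274e-05 stage [-0.1001 -0.1004]
postd [0.491  0.0022 0.0903] 0.0010253600477111633 stage [-0.0619 -0.0618]
hub [0.5511 0.0665 0.0736] 0.0021757779810510384 stage [0.0001 0.0005]
```

View pics/w1c.png

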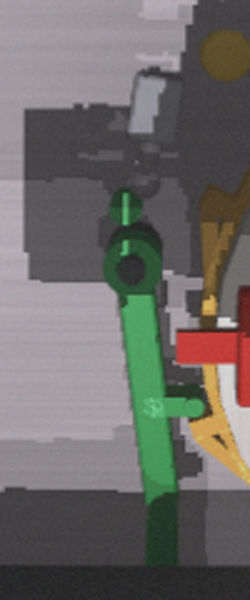

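The knob has been located at world (0.509, -0.071), z about 0.045. I'll come down outside it with the fingers shut.

```bash
python3 -m jog '0 0.008 -0.024 0 0;0 0.008 -0.025 0 0;0 0 0 0.03 0;0 0 0 0.03 0;0 0 0 0.03 0;0 0 0 0.02 0;0 0 0 0.02 0;0 0 0 0.01 0;0 0 0 0 0;0 0 0 0 0' 20; python3 -m jog '0 0 0 0.015 0;0 0 0 0.015 0;0 0 0 0.014 0;0 0 0 0 0'
```

```text
t: 3.27
tool_pos: [0.5071, -0.1052, 0.1631]
orientation: [0.055, -3.141, -0.0]
force: [0.4, -0.1, 0.4]
opening: 0.0312
gripper_force: 0.0
t: 3.6
tool_pos: [0.5067, -0.1055, 0.118]
orientation: [0.054, -3.14, -0.001]
force: [-0.8, 0.8, -0.4]
opening: 0.0042
gripper_force: 0.0
```

```bash
python3 - <<'E'
from h import *
s=robot.read_state();c=robot.read_camera("side")
cv2.imwrite("pics/s1.png",cv2.resize(c["color"][140:340,220:460],(720,600),interpolation=cv2.INTER_CUBIC)[:,:,::-1])
E
```

```text
(no output)
```

View pics/s1.png

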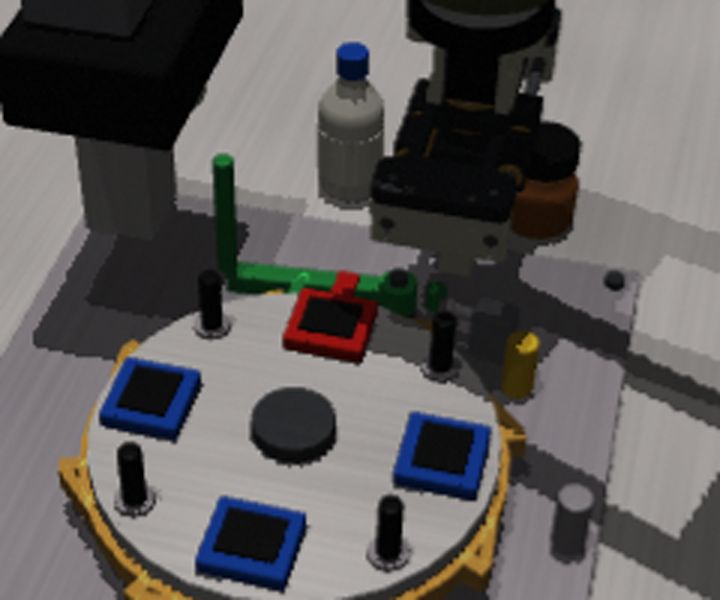

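The side view shows the shut fingers just behind the tail knob (435,295), clear of the camera. Now I'll push towards the table in small steps.

```bash
python3 -m jog '0 0 0.005 0 0;0 0 0.004 0 0;0 0 0 0 0'; python3 -m jog '0 0 0.003 0 0;0 0 0.003 0 0;0 0 0 0 0';python3 -m jog '0 0 0.002 0 0;0 0 0.002 0 0;0 0 0 0 0'
```

```text
t: 3.9
tool_pos: [0.5077, -0.0964, 0.1203]
orientation: [-0.054, 3.139, -0.001]
force: [-0.3, 0.3, 0.3]
opening: 0.0005
gripper_force: 0.0
t: 4.15
tool_pos: [0.5072, -0.0912, 0.1196]
orientation: [-0.054, 3.14, -0.003]
force: [0.0, -4.4, 2.9]
opening: 0.0001
gripper_force: 2.2
t: 4.4
tool_pos: [0.5072, -0.0895, 0.12]
orientation: [-0.053, 3.139, -0.008]
force: [-1.4, -15.1, 4.3]
opening: 0.0003
gripper_force: 6.6
```

```bash
python3 -m jog '0 0 0.002 0 0;0 0 0.002 0 0;0 0 0 0 0';python3 -m jog '0 0 0.002 0 0;0 0 0.001 0 0;0 0 0 0 0'; python3 - <<'E'
from h import *
c=robot.read_camera("side");cv2.imwrite("pics/s2.png",cv2.resize(c["color"][180:300,270:430],(640,480),interpolation=cv2.INTER_CUBIC)[:,:,::-1])
E
```

```text
t: 4.65
tool_pos: [0.5068, -0.0855, 0.1203]
orientation: [-0.052, 3.14, -0.007]
force: [-4.1, -8.1, 6.3]
opening: 0.0004
gripper_force: 5.3
t: 4.9
tool_pos: [0.5071, -0.0807, 0.1198]
orientation: [-0.052, 3.139, -0.002]
force: [0.5, -4.9, 4.0]
opening: 0.0006
gripper_force: 3.2
```

View pics/s2.png

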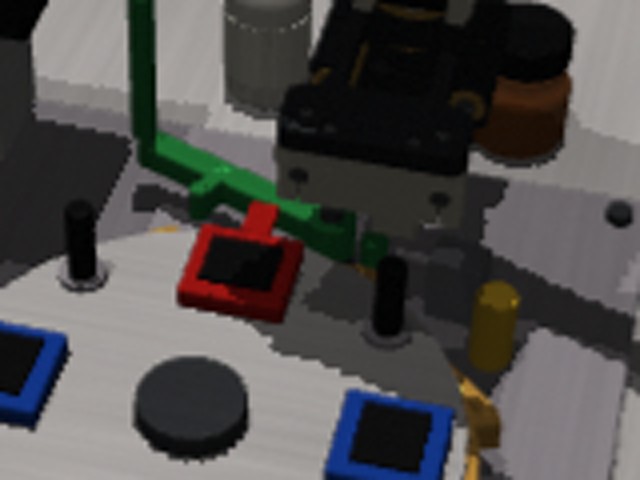

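The lever is swinging out: the pin side has moved well outward and the nose is clear of the wheel. I'll push a little more, back off and measure.

```bash
python3 -m jog '0 0 0.002 0 0;0 0 0 0 0';python3 -m jog '0 0 -0.010 0 0;0 0 -0.015 0 0;0 0 0 0 0;0 0 0 0 0'; python3 - <<'E'
from h import *
c=robot.read_camera("top");P=pose(c);I=c["color"].astype(int)
g=(I[...,1]>60)&(I[...,1]>1.6*I[...,0])&(I[...,1]>1.5*I[...,2]);g[:180]=0;g[300:]=0
v,u=np.nonzero(g);print(len(u),sorted(zip(v,u))[:8])
k=v<v.min()+4;uv=(u[k].mean(),v[k].mean());w=world(c,P,uv,.124);print(uv,w,stage(w))
piv=np.array([-.0265,-.1335]);d=stage(w)-piv;print(np.degrees(np.arctan2(d[1],d[0])),np.hypot(*d))
E
```

```text
t: 5.12
tool_pos: [0.5073, -0.0797, 0.1203]
orientation: [-0.053, 3.139, -0.006]
force: [-2.0, -10.2, 8.7]
opening: 0.0003
gripper_force: 6.6
t: 5.45
tool_pos: [0.5067, -0.1032, 0.1183]
orientation: [0.051, -3.14, -0.001]
force: [-1.1, 0.9, 0.3]
opening: 0.0003
gripper_force: 0.0
55 [(np.int64(200), np.int64(402)), (np.int64(200), np.int64(403)), (np.int64(200), np.int64(404)), (np.int64(200), np.int64(405)), (np.int64(200), np.int64(406)), (np.int64(201), np.int64(401)), (np.int64(201), np.int64(402)), (np.int64(201), np.int64(403))]
(np.float64(403.88), np.float64(201.64)) [ 0.62839081 -0.10055046  0.124     ] [ 0.07212115 -0.16889918]
-19.745145073588954 0.10478183582185649
```

The lever is fully out: the pin is now at stage (72,-169), 45 mm further out. Next I'll go to post_d and grip it.

```bash
python3 -m jog '0 0 0 -0.03 0;0.5 0 0 -0.03 0;0.5 0 0 -0.025 0;0.5 0 0.018 0 0;0.5 0.003 0.028 0 0;0.5 0.005 0.03 0 0;0.5 0.005 0.03 0 0;0.5 0 0 0 0;0.5 0 0 0 0'; python3 - <<'E'
from h import *
s=robot.read_state();print(s["tool_pos"],s["opening"],stage(s["tool_pos"]))
E
```

```text
t: 6.25
tool_pos: [0.4899, 0.0043, 0.2035]
orientation: [0.059, -3.14, -0.001]
force: [-0.4, -1.0, -0.8]
opening: 0.0454
gripper_force: 0.0
[0.4899267  0.00433644 0.20345713] 0.04541653510153686 [-0.06298006 -0.05971477]
```

```bash
python3 -m jog '0.5 0 -0.003 0.02 0;0.5 0 0 0.02 0;0.5 0 0 0.01 0;0 0 0 0 0;0 0 0 0 0;0 0 0 0 0;0 0 0 0 0;0 0 0 0 0' 25; python3 - <<'E'
from h import *
s=robot.read_state();print(s["tool_pos"],s["opening"],stage(s["tool_pos"]))
E
```

```text
t: 6.92
tool_pos: [0.4913, -0.0007, 0.1549]
orientation: [-0.053, 3.139, -0.0]
force: [-0.4, 0.4, -0.0]
opening: 0.0175
gripper_force: 0.0
[ 0.49132703 -0.00066493  0.15489312] 0.017515549236769005 [-0.06173752 -0.06475767]
```

```bash
python3 -m jog '0 0 0 0 0;0 0 0 0 0;0 0 0 0 0;0 0.006 0.0065 0 0;0 0.0052 0.0071 0 0;0 0.0046 0.0076 0 0;0 0.0037 0.008 0 0;0 0 0 0 0'; python3 - <<'E'
from h import *
s=robot.read_state();print(s["gripper_force"],s["opening"],stage(s["tool_pos"]))
E
```

```text
t: 7.58
tool_pos: [0.4698, 0.0284, 0.1547]
orientation: [-0.053, 3.141, -0.001]
force: [-4.5, -0.4, 5.8]
opening: 0.0113
gripper_force: 25.0
25.001195669174194 0.011329786061977721 [-0.08230735 -0.03503821]
```

The post is gripped and is following the arc. I'll do the second half.

```bash
python3 -m jog '0 0.003 0.0083 0 0;0 0.0022 0.0085 0 0;0 0.0013 0.0088 0 0;0 0.0004 0.0088 0 0;0 0 0 0 0;0 0 0 0 0;0 0 0 0 0'; cat > red.py <<'E'
from h import *
s=robot.read_state();print(s["gripper_force"],s["opening"],stage(s["tool_pos"]))
for n in("side","top"):
    c=robot.read_camera(n);P=pose(c);I=c["color"].astype(int)
    p=proj(c,P,[*(A),.06])[0];r=(I[...,0]>70)&(I[...,0]>2.2*I[...,1])&(I[...,0]>2*I[...,2])
    yy,xx=np.nonzero(r);k=np.hypot(xx-p[0],yy-p[1])<110;print(n,k.sum())
    W=np.array([world(c,P,(a,b),.065)[:2]-A for a,b in zip(xx[k],yy[k])])
    if len(W):
        m=W.mean(0);print("red angle",np.degrees(np.arctan2(m[1],m[0]))-1.8,np.hypot(*m))
E
python3 red.py
```

```text
t: 8.17
tool_pos: [0.4624, 0.0636, 0.1545]
orientation: [-0.055, 3.14, 0.004]
force: [-2.5, 7.2, 5.3]
opening: 0.0117
gripper_force: 25.0
25.004430413246155 0.011740532812974724 [-0.08866899  0.00037391]
side 26
red angle -115.65048854640777 0.06135063121774334
top 4
red angle -130.94762561491402 0.05712970711827867
```

```bash
python3 -m jog '0.4 0 0 0 0;0.4 0 0 0 0;0.4 0 0 0 0;0.4 0 0 0 0;0.4 0 0 -0.02 0;0.4 0 0 -0.03 0;0.4 0 0 -0.03 0;0 0.03 -0.03 -0.03 0;0 0.03 -0.03 -0.03 0;0 0 -0.03 -0.03 0'; python3 - <<'E'
from h import *
c=robot.read_camera("top");cv2.imwrite("pics/t2.png",cv2.resize(c["color"][140:340,200:440],(720,600),interpolation=cv2.INTER_CUBIC)[:,:,::-1])
E
python3 red.py
```

```text
t: 9.1
tool_pos: [0.4128, -0.0166, 0.3103]
orientation: [0.056, -3.136, -0.001]
force: [1.2, 0.9, -1.2]
opening: 0.0216
gripper_force: 0.0
0.0 0.017973403329180092 [-0.13723203 -0.0835136 ]
side 348
red angle -134.8402307381578 0.07894966612305497
top 305
red angle -134.84240847436737 0.08084796212970483
```

View pics/t2.png

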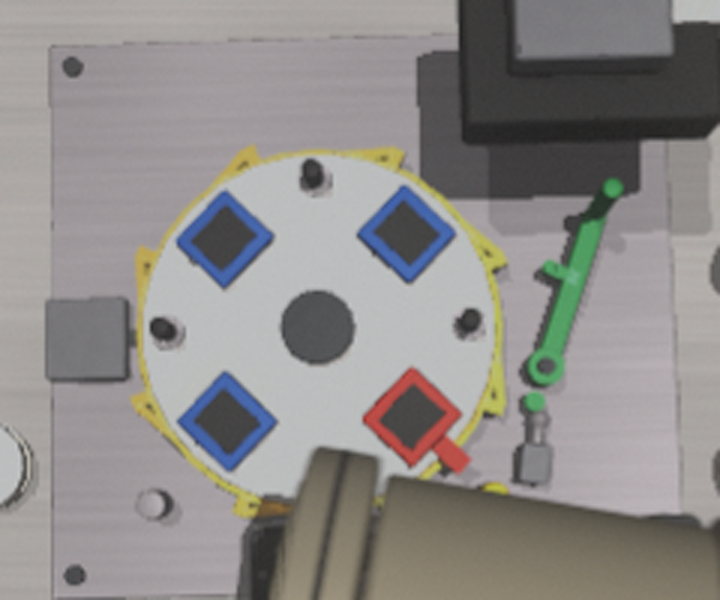

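The table clicked in at -134.8°, and the tongue points at the yellow stud (495,488). The lever is out, with its pin at (613,187). Next I'll go round outside the lever to push it in.

```bash
python3 -m jog '0 -0.0314 -0.0207 0 0;0 -0.0314 -0.0207 0 0;0 -0.0314 -0.0207 0 0;0 -0.0314 -0.0207 0 0;0 -0.0314 -0.0207 0 0;0 0 0 0 0;0 0 0 0 0'; python3 - <<'E'
from h import *
s=robot.read_state();print(stage(s["tool_pos"]),s["tool_pos"][2],s["opening"])
c=robot.read_camera("top");P=pose(c)
for uv,z in (((462,222),.105),((457,295),.062)): print(stage(world(c,P,uv,z)))
E
```

```text
t: 9.83
tool_pos: [0.5774, -0.1151, 0.3072]
orientation: [0.052, -3.135, -0.003]
force: [0.7, 0.1, 0.5]
opening: 0.0004
gripper_force: 0.0
[ 0.02074186 -0.18188781] 0.3071596547016525 0.00042695375461443755
[ 0.03759429 -0.26919295]
[-0.08600299 -0.26377417]
```

```bash
python3 -m jog '0 0 -0.004 0.035 0;0 0 0 0.035 0;0 0 0 0.035 0;0 0 0 0.035 0;0 0 0 0.025 0;0 0 0 0.015 0;0 0 0 0.007 0;0 0 0 0 0;0 0 0 0 0'; python3 -m jog '0 0 0.005 0 0;0 0 0.005 0 0;0 0 0.004 0 0;0 0 0.003 0 0;0 0 0 0 0'; python3 -m jog '0 0 0.004 0 0;0 0 0.004 0 0;0 0 0.003 0 0;0 0 0 0 0'
```

```text
t: 10.63
tool_pos: [0.5772, -0.1186, 0.1255]
orientation: [-0.054, 3.14, -0.0]
force: [-0.1, 0.9, 0.9]
opening: 0.0006
gripper_force: 0.0
t: 11.05
tool_pos: [0.577, -0.1016, 0.1251]
orientation: [-0.054, 3.14, -0.001]
force: [-0.2, -2.2, 1.7]
opening: 0.0004
gripper_force: 0.6
t: 11.38
tool_pos: [0.5767, -0.0908, 0.1249]
orientation: [-0.053, 3.14, -0.0]
force: [0.6, -0.7, 1.2]
opening: 0.0005
gripper_force: 0.6
```

```bash
cat > pin.py <<'E'
from h import *
c=robot.read_camera("top");P=pose(c);I=c["color"].astype(int)
g=(I[...,1]>60)&(I[...,1]>1.6*I[...,0])&(I[...,1]>1.5*I[...,2]);g[:180]=0;g[300:]=0
v,u=np.nonzero(g);k=v<v.min()+4;w=world(c,P,(u[k].mean(),v[k].mean()),.124);print("pin stage",stage(w), "start .073,-.124")
s=robot.read_state();print(stage(s["tool_pos"]),s["force"])
E
python3 pin.py; python3 -m jog '0 0 0.003 0 0;0 0 0.003 0 0;0 0 0 0 0';python3 -m jog '0 0 0.003 0 0;0 0 0.003 0 0;0 0 0 0 0';python3 pin.py
```

```text
pin stage [-0.01513024 -0.126619  ] start .073,-.124
[ 0.02035216 -0.15752343] [ 0.4307436  -0.40633361  1.67535165]
t: 11.68
tool_pos: [0.5755, -0.0843, 0.1238]
orientation: [0.053, -3.14, -0.001]
force: [0.7, 1.4, 0.3]
opening: 0.0004
gripper_force: 0.0
t: 11.93
tool_pos: [0.5756, -0.0795, 0.1244]
orientation: [0.053, -3.141, 0.003]
force: [-0.6, -4.8, 1.5]
opening: 0.0003
gripper_force: 2.2
pin stage [-0.01835635 -0.1222296 ] start .073,-.124
[ 0.02007697 -0.14626462] [-0.61108444 -4.78431866  1.221185  ]
```

```bash
python3 - <<'E'
from h import *
c=robot.read_camera("side");cv2.imwrite("pics/s3.png",cv2.resize(c["color"][160:310,240:440],(760,570),interpolation=cv2.INTER_CUBIC)[:,:,::-1])
E
```

```text
(no output)
```

View pics/s3.png

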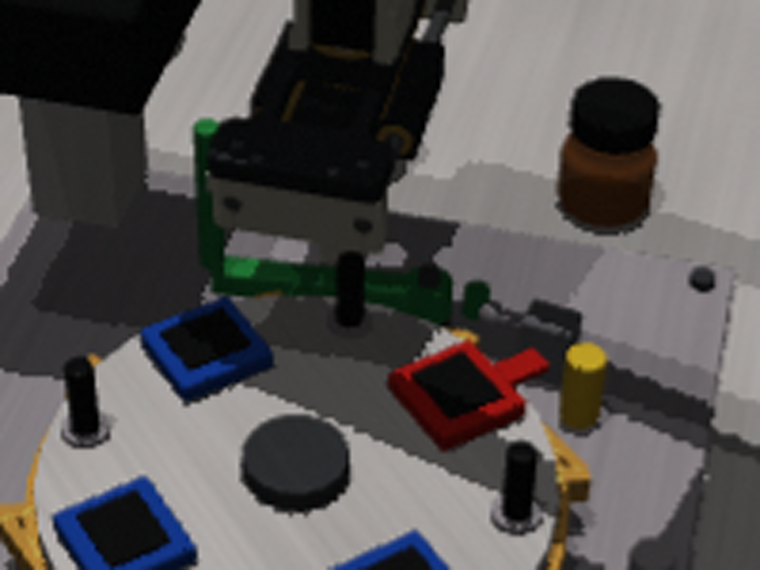

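The lever looks in, with the pin back at (205,130) and the nose at the wheel. The red tongue still points at the stud. I'll back off, rise and measure.

```bash
python3 -m jog '0 0 -0.015 0 0;0 0 -0.02 0 0;0 0 0 -0.035 0;0 0 0 -0.035 0;0 0 0 -0.035 0;0 0 0 -0.035 0;0 0.035 0 -0.035 0;0 0.04 0 0 0;0 0.04 0 0 0;0 0.04 0 0 0'; python3 -m jog '0 0.04 0 0 0;0 0.04 0 0 0;0 0 0 0 0;0 0 0 0 0'; python3 pin.py; python3 red.py
```

```text
t: 12.87
tool_pos: [0.4263, -0.1194, 0.294]
orientation: [-0.054, 3.14, 0.0]
force: [0.0, -0.9, 0.2]
opening: 0.0003
gripper_force: 0.0
t: 13.2
tool_pos: [0.3464, -0.1222, 0.2942]
orientation: [-0.05, 3.138, -0.002]
force: [0.1, -0.2, -0.3]
opening: 0.0003
gripper_force: 0.0
pin stage [ 0.07781995 -0.12362407] start .073,-.124
[-0.20925285 -0.18181026] [-0.06840637 -0.22094475  0.07424582]
0.0 0.0006842938658574051 [-0.20925285 -0.18181026]
side 341
red angle -134.78351525028393 0.07832559014357621
top 283
red angle -134.91544965971164 0.08019307215713904
```

```bash
python3 -c "
from plant import robot
print(robot.close_job())"
```

```text
the job is handed in; nothing more can be done
None
```

I swung the pawl out by pushing its tail knob, since the gripper could not tilt to reach the pin. I then turned the table back to the yellow stud, where it clicked in, pushed the pawl back in, let go of everything and handed the job in at about 13 s; the verdict was not shown.

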